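Raise the filing hood's counterweighted sash to its working-height mark

TASK

Push the clear sash of the bench dust hood up with your fingertips from beneath its blue lip until the yellow pointer stands inside the green working-height band, stop there without running past it, and draw your hand away. Only push from below: do not grip the lip or press on its rubber strip or the pane, and leave the green marker, the oil can, the tin and the file where they are.

Things in the scene. Friction and masses are not known exactly. Their poses are not given: they have to be found in the camera images.
- sash (a joint): Position of the sash (m): 0 fully down, 0.25 fully up, along a straight line that leans back 25 degrees from vertical (top away from the robot). Counterweighted: it stays wherever it is left; moving it takes about 4 to 8 N against friction and drag. 500 mm wide, 265 mm tall, 1.6 kg; aluminium rails round a clear pane.
- marker (a joint): Position of the green marker clip on the left-hand post (m), on the same scale as the sash: the yellow pointer is level with the middle of the green band when sash equals marker. The clip is clamped and is not to be moved.
- lip_edge (a point): Middle of the lower front edge of the blue lip, the edge nearest the robot. Its axes: z up along the sash's travel (leaning back 25 degrees), y level along the lip to the robot's left, x into the hood and 25 degrees down. The lip reaches 230 mm to either side along y.
- lip: Blue finger lip along the sash's bottom: 460 mm long, 8 mm thick, 37 mm out from the rail at right angles to the pane (so it rises 25 degrees towards the robot), front edge rounded. Below and in front of it is open air down to the bench; the hood's 70 mm high base lies behind the lip. Origin: middle of the sash's bottom edge, 45 mm along +x from lip_edge; axes as there.
- grip_strip: Black rubber strip, 20 mm by 440 mm, 3 mm high, on top of the blue lip. Not to be pressed. Origin and axes as lip.
- pane: Clear pane of the sash above the lip. Not to be pressed. Origin and axes as lip.
- pointer (a point): Tip of the yellow pointer at the left end of the sash's bottom rail, 14 mm above (along the travel) the lip's underside. Axes as lip_edge.
- mark (a point): Middle of the height of the green band at its edge next to the pointer's path, on the post at the robot's left. The band is 20 mm high along the travel, 28 mm wide, with a white centre line. Axes as lip_edge; the pointer arrives 8 mm beside this point in y.
- hood: Bench dust hood, fixed: aluminium frame, clear panels, 640 mm wide, 305 mm deep, 530 mm high. Its front posts (50 mm wide, centred 281 mm to either side) lean back 25 degrees; a counterweight tube stands outside each rear post. Origin: on the bench under the line where the sash's plane meets the base's top, mid-width; x into the hood, y to the robot's left, z up.
- oil_can: Red oil can, 68 mm across, 150 mm high with its thin spout, standing loose on the bench in front of the hood, towards one end. Origin: centre of its underside, z up.
- tin: Closed green tin, 72 mm across, 42 mm high, standing loose in front of the hood, towards the other end. Origin: centre of its underside, z up.
- file: Flat file with a round wooden handle, 250 mm long, 22 mm high, lying loose on the bench in front of the middle of the hood, roughly along the lip. Origin: on the bench under the middle of its length; y along the file towards the handle end.

How it is judged (in metres and radians):
On the way:
1. The fingers bear on the lip with the sash pushed up at least 20 mm from its start (contact force between the fingers and lip above 0.5 N and distance of pointer from where it was at the start of the episode above 0.02 m), for 0.2 s.
At the end, for the whole second after the job is handed in: The sash stands still, let go, with the tip of its yellow pointer inside the 20 mm green band (within 10 mm of its middle); marker, oil can, tin and file are where they were (marker within 5 mm, the others within 15 mm) (z of pointer in the frame of mark between -0.01 and 0.01 m and velocity of joint sash between -0.005 and 0.005 m/s and distance of mark from where it was at the start of the episode below 0.005 m and distance of each of oil_can, tin, file from where it was at the start of the episode below 0.015 m); the robot touches nothing.
It fails at once if the sash ran past the band: pointer more than 15 mm above the band's top edge (z of pointer in the frame of mark above 0.025 m).
It fails at once if the lip was gripped or pressed from above (over 3 N on its rubber strip) (contact force between any of the fingers, the arm and grip_strip above 3 N).
It fails at once if the pane was pressed (over 3 N) (contact force between any of the fingers, the arm and pane above 3 N).
It fails at once if the green marker was shifted by over 5 mm (distance of mark from where it was at the start of the episode above 0.005 m).
It fails at once if the oil can, the tin or the file was moved by over 15 mm, or the can tipped (distance of any of oil_can, tin, file from where it was at the start of the episode above 0.015 m or angle between oil_can's own z axis and vertical above 0.35 rad).
It also fails if it takes over 38 s, if anything falls off the work surface, if the arm or the gripper's body presses on something with over 40 N, if the wrist force passes 120 N, or if a joint passes its speed limit or range.

ROBOT

A 6-joint arm with a two-finger parallel gripper is mounted at the origin on the work surface. World frame = base frame: x ahead of the robot, y to its left, z up, the work surface at z = 0. Lengths are in m, angles in degrees, forces in N, time in s.
With the tool pointing down it reaches from about 0.4 to 0.825 m from the base axis. Payload 7 kg.
Tool frame: the origin (TCP) lies at the very end of the fingers, on their centre line; the grasp point (between the pads) lies r.pinch_z behind it (r.pinch_z is the distance from the TCP to the grasp point, in m); z points along the fingers, y is the direction in which the jaws open and shut (so a half turn about z gives the same grasp; the last joint's range is limited). The gripper opens to 88 mm and grips with 3 to 60 N. Pads are 19 mm wide; open, the fingers measure 130 mm over their backs; the gripper's body (78 mm by 193 mm) begins 47 mm behind the grasp point.
Start: joints at [88.585, 20.546, 0.682, 0, -70.136, -16.507], TCP at [0.208, 0.642, 0.227] pointing down, gripper open.
Joint ranges: [-176.03, 176.03], [-82.01, 121.73], [-58.28, 71.71], [-173.87, 95.51], [-174.79, -0.11], [-173.66, 173.66]. Speed limits (degrees/s): [136.94, 136.94, 172.46, 180, 180, 180].

INTERFACE

Orientations are given as [roll, pitch, yaw] about the fixed x, y, z axes, in that order (R = Rz(yaw) Ry(pitch) Rx(roll)).
In Python, from plant import r gives the robot as it stands. The module is installed in compiled form; this text tells all that it offers.
- The arm moves only by the tool servo_tool, never from a script. Its argument "steps" is a list of rows, each a list of 5 numbers: the finger opening in cm, from 0 to 8.76, then the shift along the tool's x, y, z in cm, then the turn about the tool's z in degrees. In form: [[fingers, x, y, z, spin], ...]. A call has 1 to 8 rows; each row shifts and turns the commanded pose from where the row before left it, along the tool's axes as they then stand; what a row does not reach is not made up. A row lasts 1/8 s, in which the tool goes at most 62.5 mm and 10.7 degrees, less where a joint would pass 70% of its speed; a pose out of reach is approached as far as the arm can. A call with a gripper value outside its range is refused whole. The fingers move at their own pace and stop on an object; "squeeze" is the grip in N (left out, the last holds). Time passes only in rows, so rows that do not move let the fingers close. It gives the time, the measured TCP pose, the force and the opening at its end, in the units of the state.
- r.get_state(): the state, without advancing time (a new reading comes with each control period).
- r.capture(name): name is "scene" or "side" or "wrist"; returns the picture (480x640x3 uint8, red, green, blue); there is no depth.
- r.calibration(name): a dict with "K" (3x3 intrinsics, pixels), "rvec" (rotation vector, rad) and "tvec" (3), from world to camera coordinates, as OpenCV has them; the wrist camera has in their place "tool_from_camera" (4x4, takes a point from camera to tool coordinates, whose origin is the TCP and whose axes are the flange's). Camera axes: x right, y down, z forward; pixel columns grow to the right and rows downward; lengths in m; the calibration is good to about 2 mm. A picture is of the moment at which its call begins: read the wrist's pose just before it. calibration takes no time and is no camera call.
- r.close_job(): hands the job in, once; it reports no verdict.
The state is a dict: "time_s": time; "joints": joint angles; "qd": joint speeds; "joint_torque": joint torques, N m; "tcp_pos": TCP position; "eef_rot": TCP orientation; "contact_force": force on the tool from outside, world axes, zero at the start; "moment": the same for the moment, N m; "gripper_width": finger opening in m.
Only numpy, scipy, OpenCV 4.12 (cv2) and the standard library are available. Lean on these libraries where they do the work, as an engineer would, in place of code of your own. Each camera call takes 0.05 s, during which the arm holds its last target.

## Working session

There is one attempt and no reset: what is moved stays moved. The work goes in short steps, Python scripts to look and compute and a tool call to move; the robot and the scene stay as the last step left them, time stands still between calls to the robot, and variables do not carry over. Pictures are saved under pics/ and viewed, and the job is handed in when it is done.

Besides the shell and the picture viewer there is one more tool, called after "Call:" as name(argument=value, ...) on one line, values as JSON. servo_tool: Moves the arm, as the interface text tells. Its arguments: {"type":"object","properties":{"steps":{"type":"array","items":{"type":"array","items":{"type":"number"}}},"squeeze":{"type":"number"}},"required":["steps"]}

```bash
mkdir -p pics; python3 - <<'E'
from plant import r
import cv2,numpy as np
s=r.get_state()
for k,v in s.items(): print(k,np.round(v,4))
print(r.pinch_z)
for n in ["scene","side","wrist"]:
    c=r.calibration(n); print(n,{k:np.round(v,4).tolist() for k,v in c.items()})
    cv2.imwrite(f"pics/{n}0.png",r.capture(n)[:,:,::-1])
E
```

```text
time_s 0.0
joints [ 8.85855e+01  2.05903e+01  6.33500e-01 -2.08000e-02 -7.01350e+01
 -1.65091e+01]
qd [-0.0453  0.0671 -0.03    0.0199  0.0272 -0.0003]
joint_torque [-4.00000e-04 -5.82713e+01  2.93064e+01  6.99740e+00  7.00000e-03
 -2.00000e-04]
tcp_pos [0.2076 0.6418 0.2256]
eef_rot [ 1.799064e+02 -7.400000e-03 -1.793070e+01]
contact_force [-0.1096  0.1099 -1.0601]
moment [ 0.0273  0.0025 -0.0253]
gripper_width 0.0875
0.0188
scene {'K': [[583.6847, 0.0, 304.5411], [0.0, 583.6847, 256.3628], [0.0, 0.0, 1.0]], 'rvec': [2.3621, -0.4012, 0.1308], 'tvec': [-0.5241, 0.2197, 0.9356]}
side {'K': [[575.5282, 0.0, 318.3422], [0.0, 575.5282, 239.4459], [0.0, 0.0, 1.0]], 'rvec': [2.1295, -0.7202, 0.378], 'tvec': [-0.44, 0.2901, 0.6926]}
wrist {'K': [[346.3335, 0.0, 316.1323], [0.0, 346.3335, 243.7211], [0.0, 0.0, 1.0]], 'tool_from_camera': [[-0.0, -0.9689, -0.2475, 0.0679], [1.0, -0.0003, 0.001, -0.0002], [-0.001, -0.2475, 0.9689, -0.1585], [0.0, 0.0, 0.0, 1.0]]}
```

View pics/scene0.png

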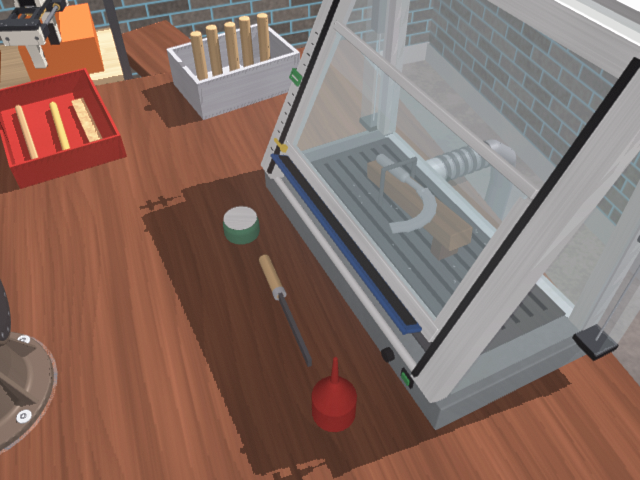

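View pics/side0.png

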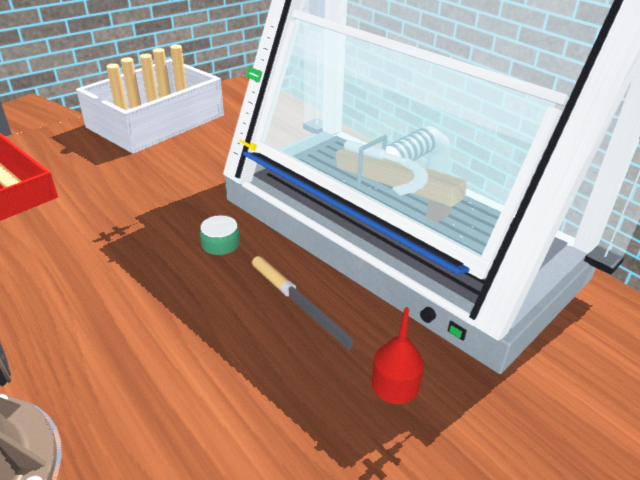

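View pics/wrist0.png

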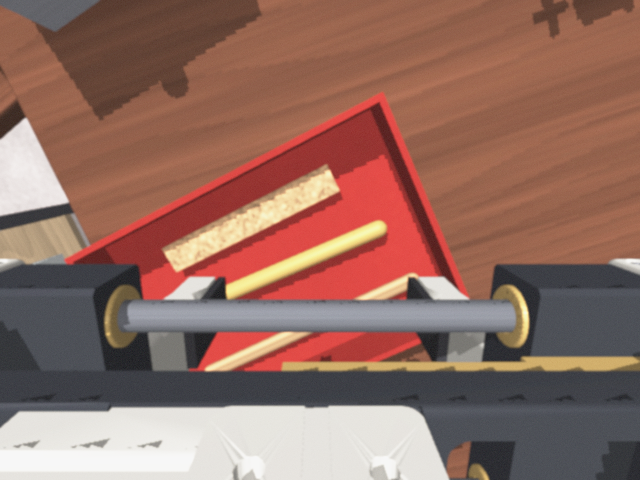

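The scene shows the yellow pointer at about (282,148) and the green marker at (296,76). In the side view they are at about (252,147) and (255,75). The lip runs between them and the oil can end, with the tin on the left, the file in the middle and the can on the right. I'll zoom in to get exact pixels.

```bash
python3 - <<'E'
import cv2,numpy as np
a=cv2.imread("pics/scene0.png");b=cv2.imread("pics/side0.png")
def z(im,x,y,w,h,f): return cv2.resize(im[y:y+h,x:x+w],None,fx=f,fy=f,interpolation=cv2.INTER_CUBIC)
cv2.imwrite("pics/zl.png",np.hstack([z(a,260,60,60,100,6),z(b,225,60,60,100,6)]))
cv2.imwrite("pics/zr.png",np.vstack([z(a,340,270,130,70,5.5),z(b,400,230,130,70,5.5)])[:600])
E
```

```text
(no output)
```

View pics/zl.png

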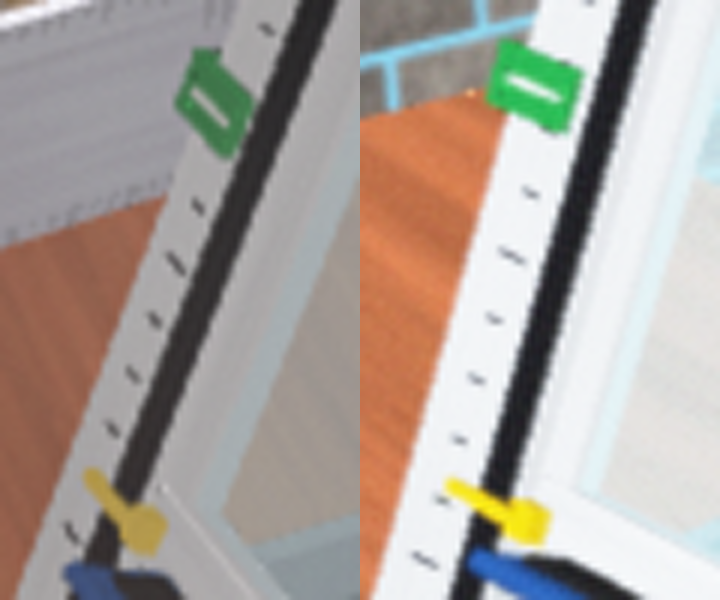

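View pics/zr.png

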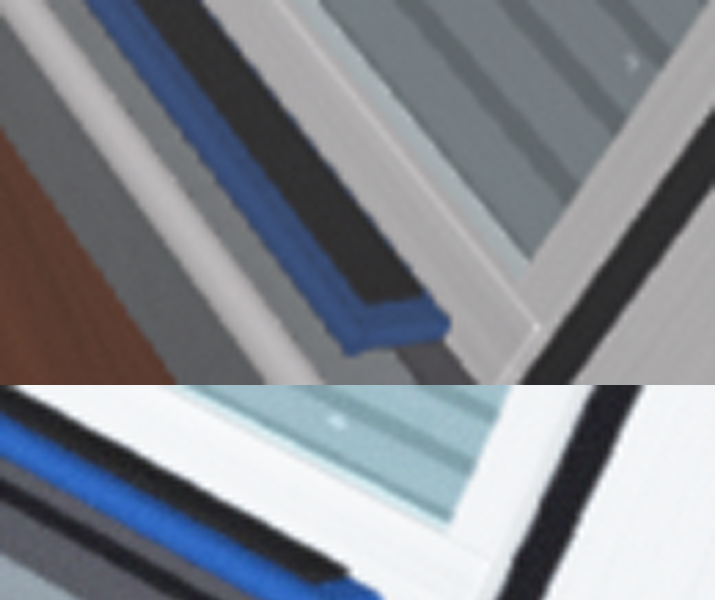

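```bash
python3 - <<'E'
import cv2,numpy as np
a=cv2.imread("pics/scene0.png");b=cv2.imread("pics/side0.png")
def z(im,x,y,w,h,f): return cv2.resize(im[y:y+h,x:x+w],None,fx=f,fy=f,interpolation=cv2.INTER_CUBIC)
cv2.imwrite("pics/z2.png",np.vstack([np.hstack([z(b,420,240,60,50,6),z(b,230,140,60,50,6)]),np.hstack([z(a,260,145,60,50,6),z(a,380,300,60,50,6)])]))
E
```

```text
(no output)
```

View pics/z2.png

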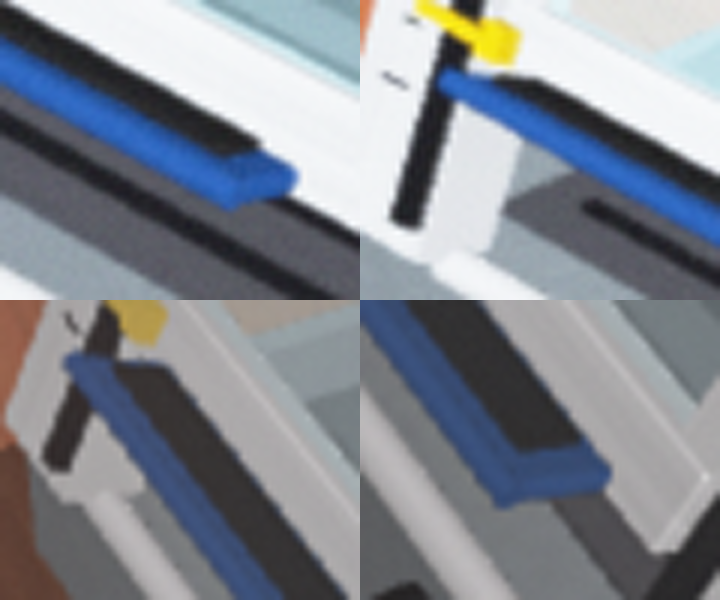

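```bash
cat > h.py <<'E'
import cv2,numpy as np
from plant import r
def P(n):
    c=r.calibration(n);R=cv2.Rodrigues(np.array(c["rvec"],float))[0]
    return np.array(c["K"])@np.c_[R,np.array(c["tvec"]).ravel()]
def tri(p,q):
    X=cv2.triangulatePoints(P("scene"),P("side"),np.array(p,float).reshape(2,1),np.array(q,float).reshape(2,1)).ravel()
    X=X[:3]/X[3]
    e=[np.round((lambda u:u[:2]/u[2])(P(n)@np.r_[X,1])-t,1) for n,t in(("scene",p),("side",q))]
    return X,e
def onz(n,p,z):
    M=P(n);A=np.c_[M[:,:2],M[:,2]*z+M[:,3]]
    u=np.linalg.solve(A,[p[0],p[1],1]);return u[:2]/u[2]
E
python3 - <<'E'
from h import *
D=dict(lipR=((403.7,334.7),(458.7,274.7)),lipL=((271.7,156.7),(243.3,154.7)),ptr=((274.8,139.2),(240.2,141)),markc=((295,78),(253.8,74.7)),markedge=((300.5,82),(260.8,76.7)))
for k,(p,q) in D.items():
    X,e=tri(p,q);print(k,np.round(X,4),e)
L=tri(*D['lipL'])[0];R=tri(*D['lipR'])[0];print(np.linalg.norm(L-R),"yaw of y axis",np.degrees(np.arctan2(*(L-R)[1::-1])))
y=(L-R)[:2];y/=np.linalg.norm(y);yw=np.array([*y,0]);xw=np.array([y[1],-y[0],0]);t=25*np.pi/180
zz=np.sin(t)*xw+np.cos(t)*np.array([0,0,1]);print("travel",zz,"xw",xw,"yw",yw)
M=tri(*D['markc'])[0];Pt=tri(*D['ptr'])[0];print("travel needed",(M-Pt)@zz,"other",(M-Pt)@yw,(M-Pt)@np.cross(yw,zz))
for n,ps in dict(tin_top=(((240,216),.042),((219,228),.042)),).items():
    print(n,onz("scene",*ps[0]),onz("side",*ps[1]))
print("handle end",onz("scene",(264,257),.011),onz("side",(254,260),.011))
print("file tip",onz("scene",(309,362),.005),onz("side",(350,345),.005))
print("spout",tri((335,358),(406,310)), "can base", onz("scene",(334,418),0),onz("side",(397,390),0))
E
```

```text
lipR [ 0.6308 -0.2135  0.1473] [array([-0.2, -0.6]), array([0.4, 0.5])]
lipL [0.5733 0.2439 0.1458] [array([-0.5, -0.9]), array([0.7, 0.8])]
ptr [0.594  0.2892 0.1489] [array([-0.2, -0.3]), array([0.2, 0.3])]
markc [0.6469 0.3138 0.2568] [array([-0.3, -0.5]), array([0.4, 0.5])]
markedge [0.6521 0.298  0.2565] [array([-0.5, -0.7]), array([0.6, 0.7])]
0.4610305751413143 yaw of y axis 97.16643200205709
travel [0.41931675 0.05272246 0.90630779] xw [0.99218796 0.12475196 0.        ] yw [-0.12475196  0.99218796  0.        ]
travel needed 0.1212536763257252 other 0.017855777616447275 0.0047548436559354335
tin_top [0.49383812 0.21391713] [0.48958977 0.20649707]
handle end [0.51362159 0.12059631] [0.50995767 0.12494413]
file tip [ 0.5189418  -0.12534463] [ 0.519864   -0.12573645]
spout (array([ 0.52697412, -0.21663393,  0.14491462]), [array([-0., -0.]), array([0., 0.])]) can base [ 0.5231451  -0.22987088] [ 0.52129463 -0.22658518]
```

```bash
python3 - <<'E'
import numpy as np
p=np.array([.2076,.6418]);g=np.array([.49,0.0]);psi=-17.93;n=16
d=(g-p)/n*100;rows=[]
for i in range(n):
    c,s=np.cos(np.radians(psi)),np.sin(np.radians(psi))
    rows.append([0,round(float(d@[c,s]),1),round(float(d@[s,-c]),1),0,9.7]);psi-=9.7
print(rows,psi)
E
```

```text
[[0, 2.9, 3.3, 0, 9.7], [0, 3.4, 2.7, 0, 9.7], [0, 3.8, 2.1, 0, 9.7], [0, 4.1, 1.4, 0, 9.7], [0, 4.3, 0.7, 0, 9.7], [0, 4.4, -0.0, 0, 9.7], [0, 4.3, -0.8, 0, 9.7], [0, 4.1, -1.5, 0, 9.7], [0, 3.8, -2.1, 0, 9.7], [0, 3.4, -2.8, 0, 9.7], [0, 2.9, -3.3, 0, 9.7], [0, 2.3, -3.7, 0, 9.7], [0, 1.6, -4.1, 0, 9.7], [0, 0.9, -4.3, 0, 9.7], [0, 0.2, -4.4, 0, 9.7], [0, -0.5, -4.3, 0, 9.7]] -173.12999999999997
```

Call:
servo_tool(steps=[[0, 2.9, 3.3, 0, 9.7], [0, 3.4, 2.7, 0, 9.7], [0, 3.8, 2.1, 0, 9.7], [0, 4.1, 1.4, 0, 9.7], [0, 4.3, 0.7, 0, 9.7], [0, 4.4, 0, 0, 9.7], [0, 4.3, -0.8, 0, 9.7], [0, 4.1, -1.5, 0, 9.7]], squeeze=10)

```text
time_s: 1.15
tcp_pos: [0.3496, 0.3217, 0.2265]
eef_rot: [180.0, 0.0, -95.8]
contact_force: [1.3, 0.3, -0.3]
gripper_width: 0.0131
```

Call:
servo_tool(steps=[[0, 3.8, -2.1, 0, 9.7], [0, 3.4, -2.8, 0, 9.7], [0, 2.9, -3.3, 0, 9.7], [0, 2.3, -3.7, 0, 9.7], [0, 1.6, -4.1, 0, 9.7], [0, 0.9, -4.3, 0, 9.7], [0, 0.2, -4.4, 0, 9.7], [0, -0.5, -4.3, 0, 9.7]])

```text
time_s: 2.15
tcp_pos: [0.491, 0.0013, 0.2266]
eef_rot: [180.0, 0.0, -173.4]
contact_force: [1.2, 1.3, 0.4]
gripper_width: 0.0008
```

Call:
servo_tool(steps=[[0, 0, 0, 4.5, 0], [0, -2, 0, 4.5, 0], [0, -4, 0, 0, 0], [0, 0, 0, 0, 0]])

```text
time_s: 2.65
tcp_pos: [0.552, 0.01, 0.1354]
eef_rot: [-180.0, -0.1, -173.1]
contact_force: [-0.1, 0.6, 0.2]
gripper_width: 0.0003
```

```bash
python3 - <<'E'
from h import *
s=r.get_state();print(s['tcp_pos'],s['contact_force'],s['time_s'])
for n in ["scene","side","wrist"]:
    cv2.imwrite(f"pics/{n}1.png",r.capture(n)[:,:,::-1])
a=cv2.imread("pics/scene1.png")
b=cv2.imread("pics/side1.png");w=cv2.imread("pics/wrist1.png")
z=lambda im,x,y:cv2.resize(im[y:y+150,x:x+200],(400,300))
cv2.imwrite("pics/m1.png",np.vstack([np.hstack([z(a,240,170),z(b,250,140)]),np.hstack([cv2.resize(w,(400,300)),cv2.resize(b,(400,300))])]))
E
```

```text
[0.55195029 0.00996502 0.1353752 ] [-0.12971466  0.64784225  0.22814063] 2.65
```

View pics/m1.png

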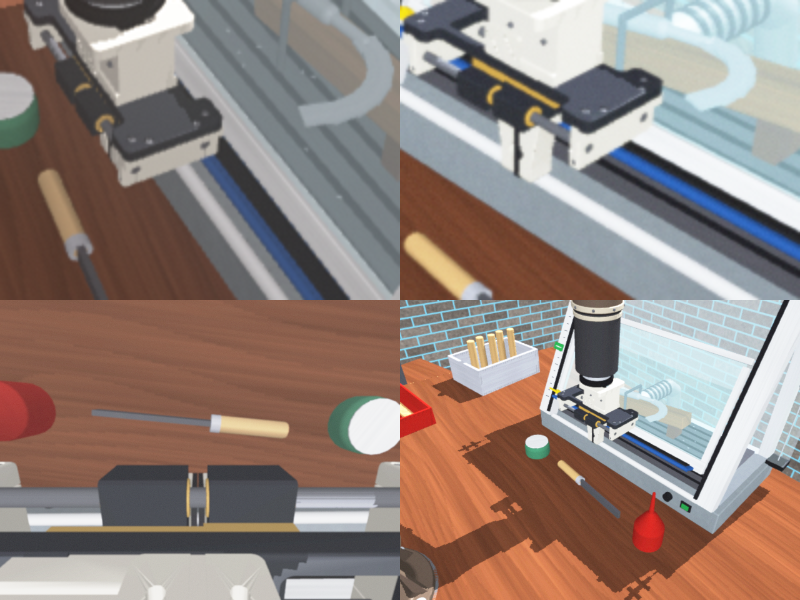

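The wrist view shows the fingers closed, with the tin, file and can all clear behind the hand. In the side view the fingers hang in front of the lip, around (310,215), with their tips below it. Next I'll creep into contact.

Call:
servo_tool(steps=[[0, -2, 0, 0, 0], [0, -1, 0, 0, 0], [0, -0.4, 0, 0, 0], [0, 0, 0, 0, 0]])

```text
time_s: 3.3
tcp_pos: [0.5836, 0.014, 0.1366]
eef_rot: [180.0, -0.0, -173.1]
contact_force: [0.6, -0.6, -0.0]
gripper_width: 0.0005
```

Call:
servo_tool(steps=[[0, -0.3, 0, 0, 0], [0, -0.3, 0, 0, 0], [0, 0, 0, 0, 0]])

```text
time_s: 3.68
tcp_pos: [0.5894, 0.0146, 0.1364]
eef_rot: [-180.0, -0.1, -173.1]
contact_force: [-3.4, 0.8, 1.3]
gripper_width: 0.0007
```

Call:
servo_tool(steps=[[0, -0.3, 0, -0.3, 0], [0, -0.3, 0, -0.5, 0], [0, -0.3, 0, -0.5, 0], [0, 0, 0, 0, 0]])

```text
time_s: 4.18
tcp_pos: [0.595, 0.0152, 0.1483]
eef_rot: [-180.0, -0.5, -173.2]
contact_force: [-12.4, 2.4, 3.5]
gripper_width: 0.0006
```

```bash
cat > snap.py <<'E'
import sys
from h import *
k=sys.argv[1]
s=r.get_state();print(s['tcp_pos'],s['contact_force'],s['time_s'])
a=r.capture("scene")[:,:,::-1];b=r.capture("side")[:,:,::-1]
cv2.imwrite(f"pics/sc{k}.png",a);cv2.imwrite(f"pics/si{k}.png",b)
z=lambda im,x,y:cv2.resize(im[y:y+100,x:x+60],None,fx=6,fy=6,interpolation=cv2.INTER_CUBIC)
cv2.imwrite(f"pics/c{k}.png",np.hstack([z(a,260,60),z(b,225,60)]))
E
python3 snap.py 2
```

```text
[0.59497287 0.01521349 0.14830462] [-12.37644932   2.40128181   3.54955431] 4.175
```

View pics/c2.png

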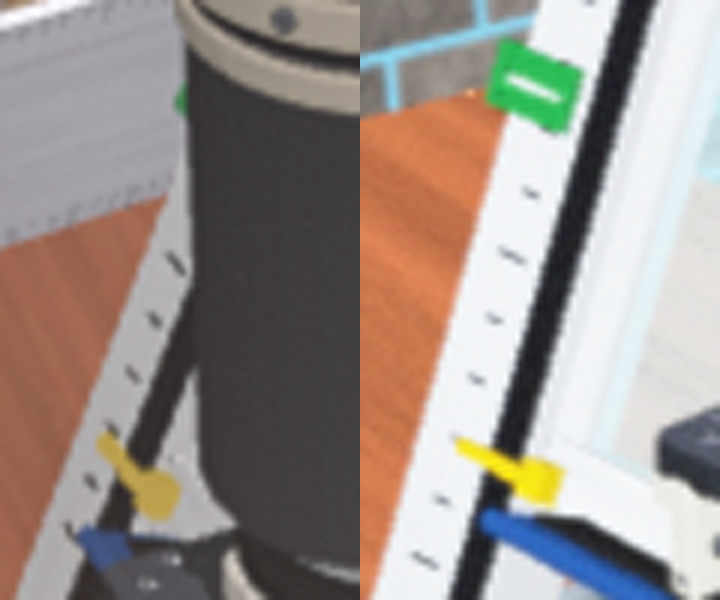

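The pushing works. In the side crop the pointer tip has moved up from (450,487) to about (460,445), roughly 14 mm of travel, with about 12 N of force. I'll carry on along the travel direction.

Call:
servo_tool(steps=[[0, -0.4, 0, -0.8, 0], [0, -0.4, 0, -0.8, 0], [0, -0.4, 0, -0.8, 0], [0, -0.4, 0, -0.8, 0], [0, 0, 0, 0, 0]])

```text
time_s: 4.9
tcp_pos: [0.61, 0.0171, 0.1806]
eef_rot: [180.0, -0.6, -173.2]
contact_force: [-17.5, 1.7, 9.1]
gripper_width: 0.0009
```

```bash
python3 snap.py 3
```

```text
[0.60995518 0.01708932 0.18056442] [-17.4788118    1.69504676   9.09812558] 4.9
```

View pics/c3.png

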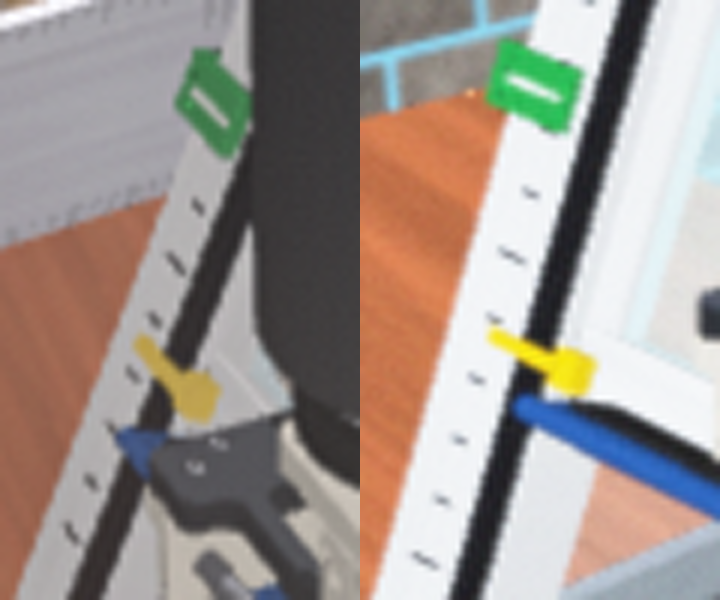

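View pics/si3.png

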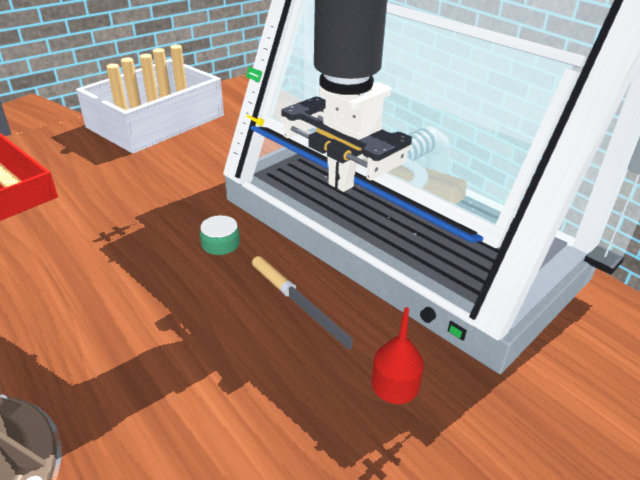

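```bash
cat > rem.py <<'E'
from h import *
zz=np.array([0.4193,0.0527,0.9063])
yw=np.array([-.12475,.99219,0])
def rem(p,q,Mp=(295,78),Mq=(253.8,74.7)):
    X,e=tri((260+p[0]/6,60+p[1]/6),(225+q[0]/6,60+q[1]/6));M=tri(Mp,Mq)[0]
    return X,e,(M-X)@zz,(M-X)@yw
E
python3 - <<'E'
from rem import *
for p,q in [((88,475),(90,487)),((103,438),(100,443)),((140,338),(132,337))]:
    X,e,s,y=rem(p,q);print(X,e,"remaining",s,y)
E
```

```text
[0.59403895 0.2901371  0.14823456] [array([-0.2, -0.3]), array([0.2, 0.3])] remaining 0.12180460186280281 0.01689749543624978
[0.60011995 0.29198403 0.1603924 ] [array([-0.3, -0.5]), array([0.4, 0.5])] remaining 0.10813885495743542 0.015823593596571345
[0.61604103 0.2964528  0.19072096] [array([-0.1, -0.1]), array([0.1, 0.1])] remaining 0.07374087136223252 0.013375874956398694
```

Call:
servo_tool(steps=[[0, -0.38, 0, -0.82, 0], [0, -0.38, 0, -0.82, 0], [0, -0.38, 0, -0.82, 0], [0, -0.38, 0, -0.82, 0], [0, -0.38, 0, -0.82, 0], [0, -0.38, 0, -0.82, 0], [0, 0, 0, 0, 0]])

```text
time_s: 5.88
tcp_pos: [0.6328, 0.02, 0.23]
eef_rot: [180.0, -0.5, -173.1]
contact_force: [-19.3, 2.3, 8.0]
gripper_width: 0.0006
```

```bash
python3 snap.py 4
```

```text
[0.63281743 0.0200432  0.23002158] [-19.30345616   2.28600052   8.02272369] 5.875
```

View pics/c4.png

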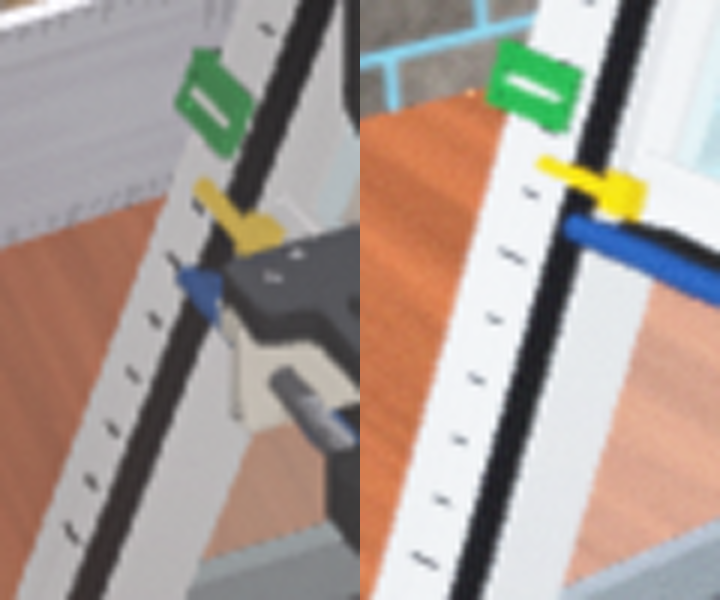

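```bash
python3 - <<'E'
from rem import *
X,e,s,y=rem((202,184),(181,163));print(X,e,"remaining",s,y)
# predict pointer at end, both views, at zero remaining
for n,ox in(("scene",260),("side",225)):
    for d in(s-.01,s,s+.01):
        u=P(n)@np.r_[X+d*zz,1];u=u[:2]/u[2];print(n,d,(u-[ox,60])*6)
E
```

```text
[0.63907134 0.29905494 0.24005468] [array([-0.2, -0.3]), array([0.3, 0.3])] remaining 0.01923597760137609 0.013667091109355472
scene 0.009235977601376089 [211.14899858 154.60120849]
scene 0.01923597760137609 [222.64701212 124.75225344]
scene 0.02923597760137609 [234.26163776  94.6005722 ]
side 0.009235977601376089 [191.18215751 135.17247327]
side 0.01923597760137609 [200.45319217 102.68902052]
side 0.02923597760137609 [209.77910597  70.01328456]
```

Call:
servo_tool(steps=[[0, -0.26, 0, -0.56, 0], [0, -0.26, 0, -0.56, 0], [0, -0.26, 0, -0.56, 0], [0, 0, 0, 0, 0]])

```text
time_s: 6.48
tcp_pos: [0.6404, 0.021, 0.2465]
eef_rot: [180.0, -0.6, -173.1]
contact_force: [-18.2, 2.5, 6.4]
gripper_width: 0.0009
```

```bash
python3 snap.py 5
```

```text
[0.64040831 0.02100729 0.2465156 ] [-18.24444886   2.53327816   6.3687324 ] 6.475
```

View pics/c5.png

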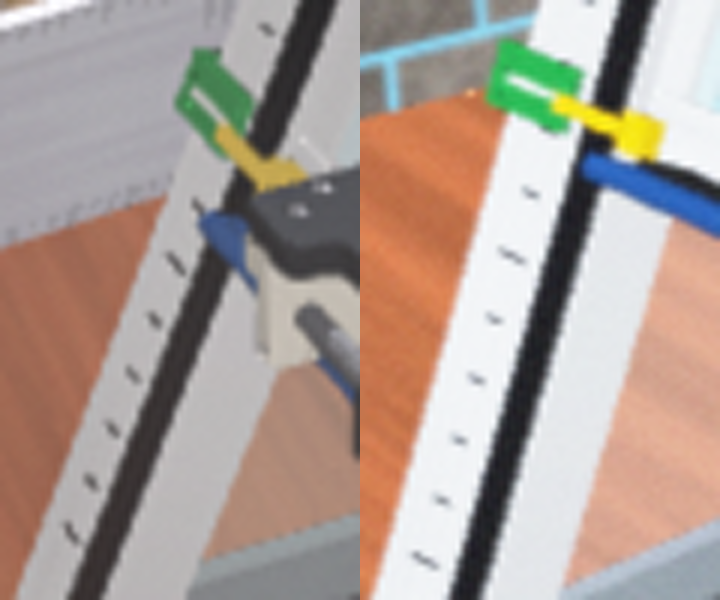

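The pointer tip now lies on the white centre line: scene crop (222,128), side crop (557,102). I'll draw straight back.

Call:
servo_tool(steps=[[0, 0.3, 0, 0, 0], [0, 0.5, 0, 0, 0], [0, 1, 0, 0, 0], [0, 3, 0, 0, 0], [0, 4, 0, 0, 0], [0, 4, 0, 0, 0], [0, 0, 0, 0, 0], [0, 0, 0, 0, 0]])

```text
time_s: 7.58
tcp_pos: [0.5186, 0.0062, 0.2483]
eef_rot: [180.0, 0.1, -173.1]
contact_force: [0.1, -0.2, -0.9]
gripper_width: 0.0001
```

```bash
python3 snap.py 6
```

```text
[0.51855604 0.00616307 0.24833307] [ 0.090268   -0.22205079 -0.894517  ] 7.575
```

View pics/c6.png

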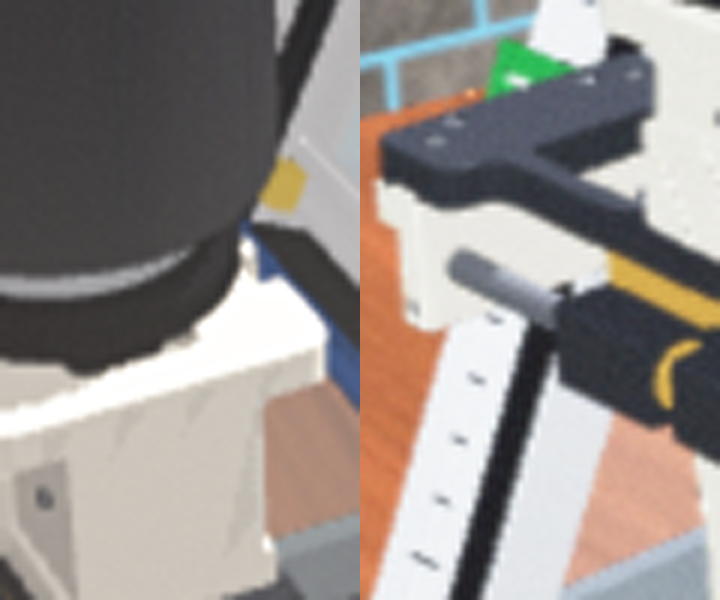

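View pics/si6.png

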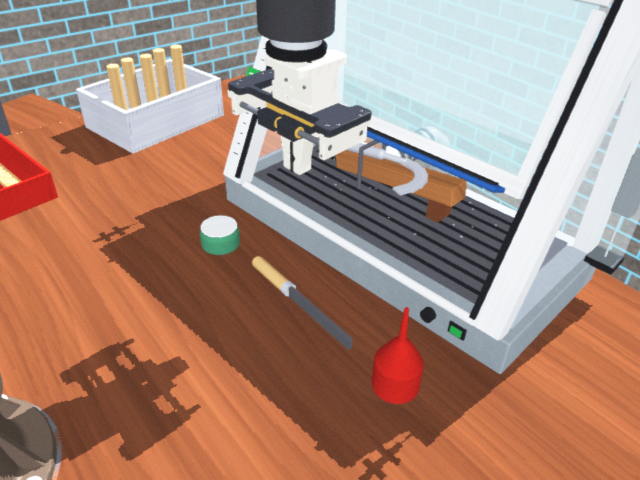

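The hand now blocks the view of the pointer, so I'll move it aside to check.

Call:
servo_tool(steps=[[0, 3, -2, -1, 0], [0, 1, -5, 0, 0], [0, 0, -5, 0, 0], [0, 0, -5, 0, 0], [0, 0, 0, 0, 0], [0, 0, 0, 0, 0]])

```text
time_s: 8.43
tcp_pos: [0.4989, -0.1677, 0.2569]
eef_rot: [180.0, -0.1, -173.2]
contact_force: [-0.5, 0.6, 0.2]
gripper_width: 0.0001
```

```bash
python3 snap.py 7
```

```text
[ 0.49894148 -0.16772476  0.25690494] [-0.49224109  0.59179131  0.20926614] 8.425
```

View pics/c7.png

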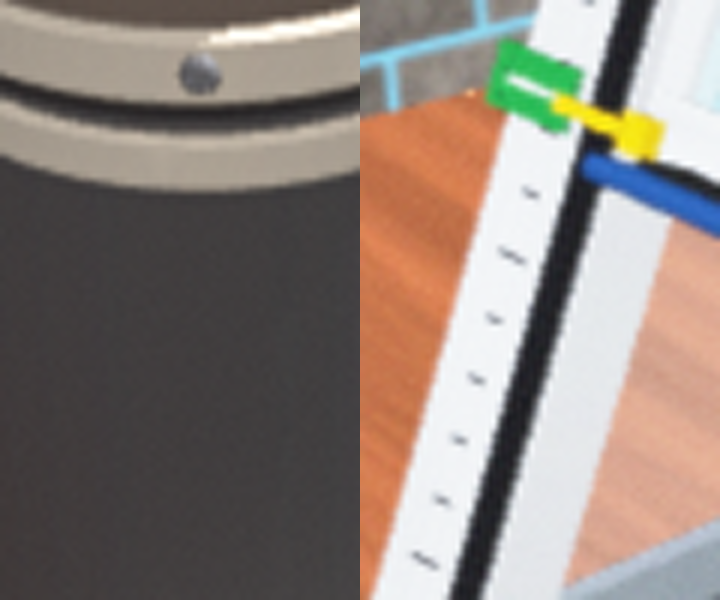

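View pics/sc7.png

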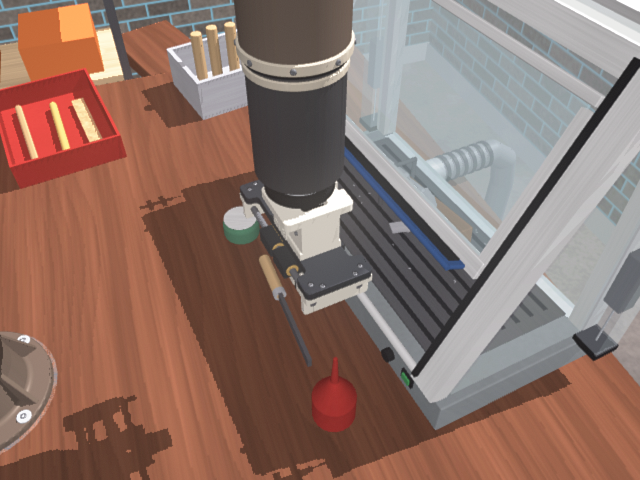

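The side view still has the tip at crop (557,102), on the band's white centre line. It hasn't changed since I let go. The tin, file and can are at the pixels where they started, and the hand is clear of everything. I'm handing in.

```bash
python3 -c "
from plant import r
print(r.close_job())"
```

```text
the job is handed in; nothing more can be done
None
```

The sash is up about 120 mm and its yellow pointer stands on the white centre line of the green band. I handed the job in at about 8.5 s of the 38 s allowed; no verdict was given.

**How it was pushed:** The moves offered no way to tilt the tool, so the fingers pointed straight down throughout. The closed fingertips bore on the lip's rounded lower front edge from the robot's side, not flat on its underside. I moved them up and back along the sash's 25° travel in four stages. The readings at each stop showed no more than about 21 N, all of it against that edge. I then drew the hand straight back and moved it aside.

**Last checks:**
- **Pointer:** Just before I let go, both cameras had the tip on the centre line, within 1–2 mm by eye. After I let go, the side view showed it unchanged. The scene camera was blocked by the arm, so the final height was confirmed from one view only.
- **Marker and objects:** By eye, the marker was in the same place in the pictures, and so were the oil can, tin and file. I did not measure them again.
- **Hand:** It ended about 10 cm clear of the lip, with the force reading down to noise (under 1 N).
- **Strip and pane:** By geometry the fingers and gripper stayed clear of both, and I saw no sign of contact. There is no separate force reading for them.

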